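Index the portion carousel and load the last pan

TASK

Load the lidded pan that stands on one of the two side shelves into the carousel's only empty pocket. Pull up the carousel's black spring pin, turn the wheel to the next hole so that the empty pocket faces that pan's shelf, and let the pin drop fully home; then slide the pan across, without lifting it off the metal, until it dips flat into the pocket, and let go. Leave the cup, the jar and the skimmer where they are.

Things in the scene. Friction and masses are not known exactly. Their poses are not given: they have to be found in the camera images.
- stand: Fixed carousel stand of dark steel. Origin on the counter under the wheel's vertical axis; z up, +x towards the middle hole. Angles below are about this axis from its +x, counter-clockwise from above positive. A grey index plate, top 30 mm above the counter, has three holes 15 mm wide, 152 mm from the axis, at 0, +70 and -70 degrees.
- shelf_left (a point): Centre of the top face of the flat left loading shelf, fixed to the stand: 130 mm long (running straight out from the wheel, its end curved to the wheel, 134 to 264 mm from the axis) and 120 mm wide, at +110 degrees, top 50 mm above the counter.
- shelf_right (a point): The same for the right loading shelf, at -110 degrees. Site axes are those of the stand.
- wheel (a joint): Wheel angle on the stand, rad, counter-clockwise positive; starts at 0, pin in the middle hole. White plastic disc 262 mm across, flat top 49 mm above the counter (1 mm below the shelves, 3 mm gap). Empty pocket opposite the pin: at +1.222 it faces the right shelf, at -1.222 the left. Stops at +-1.35; turns stiffly (0.15 N m), stays where left.
- full_a (a point): Centre of the underside of one of two more pans, just like the loose one but fixed on the wheel, 60 degrees from the pin, 75 mm from the axis; tops 125 mm above the counter.
- full_b (a point): The same for the other fixed pan, on the other side of the pin.
- index_pin (a joint): Lift of the spring pin, m: 0 = home in a hole, 0.010 = its round tip rides on the index plate, 0.018 = top stop. The spring pulls it down with 7 N at home, 12 N at the top. 12 mm thick, carried round by the wheel; must be lifted more than 10 mm before the wheel turns, and falls in by itself when let go within about 4 mm of a hole.
- index_knob (a point): Grip point on the axis of the pin's round black mushroom knob, 86 mm above the counter with the pin home, 152 mm from the wheel's axis. The knob is 36 mm across from 6 mm below this point to 10 mm above, narrower below; its top is 15 mm above, its underside 24 mm below; a collar on the wheel, 28 mm across, ends 28 mm below.
- pan_grip (a point): Point on the axis of the tall round lid knob of the loose pan (plain steel, one rigid piece, 90 mm across, 76 mm tall, 0.25 to 0.5 kg), 60 mm above its underside. The knob is 25 mm across from 8 mm below this point to 12 mm above, 20 mm lower down; the flat lid is 23 mm below. The pan starts on the left or the right shelf.
- pocket (a point): Centre of the floor of the one empty pocket in the wheel: a round, grey-floored recess 100 mm across with bevelled rim and 8 mm deep, its floor 41 mm above the counter, its centre 75 mm from the wheel's axis. Turns with the wheel.
- cup: Bystander: open metal cup, 68 mm across, 85 mm tall, on the other shelf. Origin at the centre of its underside.
- jar: Bystander: glass jar with a black cap, 72 mm across, 110 mm tall, on the counter. Origin at the centre of its underside.
- skimmer: Bystander: flat round skimmer with a black handle, about 210 mm long, lying on the counter. Origin on the handle's line near the middle.
Things that resemble listed ones, but are neither listed nor needed, are in the scene too. What is shaped like the part that bears pan_grip but green or turquoise is not meant.

How it is judged:
By the outcome, as a careful person would: the job done as asked, in the order asked, and still so for the second after the job is handed in, with the robot touching nothing.
It also fails if it takes over 51 s, if anything falls off the work surface, if the arm or the gripper's body presses on something with over 40 N, if the wrist force passes 120 N, or if a joint passes its speed limit or range.

ROBOT

A 7-joint arm with a two-finger parallel gripper is mounted at the origin on the work surface. World frame = base frame: x ahead of the robot, y to its left, z up, the work surface at z = 0. Lengths are in m, angles in rad, forces in N, time in s.
With the tool pointing down it reaches from about 0.425 to 0.95 m from the base axis. Payload 4.7 kg.
Tool frame: the origin (TCP) lies on the centre line of the jaws, within the pads' length; the fingertips stand r.tip_reach ahead of it and the grasp point (between the pads) is the TCP (r.tip_reach is the distance from the TCP to the fingertips, in m); z points along the fingers, y is the line along which they close (so a half turn about z gives the same grasp; the last joint's range is limited). The gripper opens to 87 mm and grips with 3 to 60 N. Pads are 19 mm wide; open, the fingers measure 117 mm over their backs; the gripper's body (75 mm by 190 mm) begins 51 mm behind the grasp point.
Start: joints at [-1.308, 0.469, -0.049, 1.532, 0.024, 1.141, -0.082], TCP at [0.194, 0.646, 0.242] pointing down, gripper open.
Joint ranges: [-2.59, 2.59], [-0.33, 1.99], [-1.39, 1.29], [0.1, 2.45], [-1.04, 4.18], [0.21, 1.99], [-2.66, 2.66]. Speed limits (rad/s): [2.57, 2.57, 3.14, 3.14, 3.14, 3.14, 3.14].

INTERFACE

Orientations are given as a unit quaternion [w, x, y, z].
In Python, from cell import r gives the robot as it stands.
- The arm moves only by the shell command python3 -m inch 'ROWS' [FORCE]. ROWS is JSON, a list of rows, each a list of 7 numbers: the shift along the world's x, y, z in units of 50 mm (1.0 is 50 mm), then the turn, a rotation vector about the world's x, y, z in units of 6 degrees (1.0 is 6 degrees), then the gripper command: -1 is fully open, 1 is shut, values between are in proportion. A call has exactly 10 rows; each row shifts and turns the commanded pose from where the row before left it; what a row does not reach is not made up. A row lasts 1/10 s, in which the tool goes at most 50 mm and 8.59 degrees, less where a joint would pass 70% of its speed; a pose out of reach is approached as far as the arm can. A call is refused whole if a number of a shift passes 1 or a number of a turn 1, either way. A call with a gripper value outside its range is refused whole. The fingers move at their own pace and stop on an object; FORCE is the grip in N (left out, the last holds). Time passes only in rows, so rows that do not move let the fingers close, or fill a call up. It gives the time, the measured TCP pose, the force, the opening and the grip force at its end, in the units of the state.
- r.observe(): the state, without advancing time (a new reading comes with each control period).
- r.capture(name): name is "scene" or "side" or "wrist"; returns a dict with "pixels" (400x640x3 uint8, red, green, blue), "mtx" (3x3 intrinsics, pixels), "extrinsics" (4x4, takes a point from world to camera coordinates); the wrist camera has in their place "T_tool_cam" (4x4, takes a point from camera to tool coordinates, whose origin is the TCP and whose axes are the flange's). Camera axes: x right, y down, z forward; pixel columns grow to the right and rows downward; lengths in m; the calibration is good to about 2 mm. A picture is of the moment at which its call begins: read the wrist's pose just before it. There is no depth.
- r.hand_in(): hands the job in; it is judged then, once.
The state is a dict: "time": time; "joint_positions": joint angles; "qvel": joint speeds; "tau": joint torques, N m; "ee_pos": TCP position; "eef_rot": TCP orientation; "contact_force": force on the tool from outside, world axes, zero at the start; "torque": the same for the moment, N m; "width": finger opening in m; "finger_force": force on a finger pad.
Only numpy, scipy, OpenCV 4.12 (cv2) and the standard library are available. Lean on these libraries where they do the work, as an engineer would, in place of code of your own. Each camera call takes 0.05 s, during which the arm holds its last target. There are 200 camera calls.

## Working session

There is one attempt and no reset: what is moved stays moved. The work goes in short steps, Python scripts to look and compute and a shell command to move; the robot and the scene stay as the last step left them, time stands still between calls to the robot, and variables do not carry over. Pictures are saved under pics/ and viewed, at most 10 in all, crops included, and the job is handed in when it is done.

```bash
mkdir -p pics; ls
python3 - <<'E'
from cell import r
import cv2,numpy as np
for n in("scene","side"):
    c=r.capture(n);cv2.imwrite(f"pics/{n}0.png",c["pixels"][:,:,::-1]);np.savez(f"pics/{n}0.npz",**{k:v for k,v in c.items() if k!="name"})
    print(n,np.round(c["mtx"],1).tolist(),np.round(c["extrinsics"],3).tolist())
s=r.observe();print(s,r.tip_reach)
E
```

```text
pics
scene [[413.6, 0.0, 325.2], [0.0, 413.6, 193.7], [0.0, 0.0, 1.0]] [[0.201, 0.98, 0.01, -0.108], [0.766, -0.151, -0.625, -0.322], [-0.611, 0.133, -0.78, 1.79], [0.0, 0.0, 0.0, 1.0]]
side [[455.6, 0.0, 325.9], [0.0, 455.6, 195.7], [0.0, 0.0, 1.0]] [[0.855, -0.519, 0.004, -0.421], [-0.344, -0.573, -0.744, 0.255], [0.389, 0.635, -0.668, 1.09], [0.0, 0.0, 0.0, 1.0]]
{'time': 0.1, 'joint_positions': array([-1.30792544,  0.46935869, -0.04860494,  1.53357702,  0.02410121,
        1.14100826, -0.08229836]), 'qvel': array([ 6.15128645e-04, -1.43292490e-03,  2.55765613e-04, -4.05976637e-03,
       -1.42445023e-05,  9.88234904e-04, -2.45876991e-04]), 'tau': array([ 7.37263090e-04, -5.09172428e+01, -8.12256988e-02, -2.36832368e+01,
       -6.14882936e-02,  3.44943604e-02,  6.79889263e-05]), 'ee_pos': array([0.19399688, 0.64598798, 0.24060471]), 'eef_rot': array([-9.92495747e-05,  1.45348614e-01,  9.89380109e-01, -8.77242358e-04]), 'contact_force': array([ 0.65348737, -0.32184351,  0.29260949]), 'torque': array([0.01733221, 0.01721734, 0.01214687]), 'finger_force': 0.0, 'width': 0.08698580461852273} 0.019
```

View pics/scene0.png

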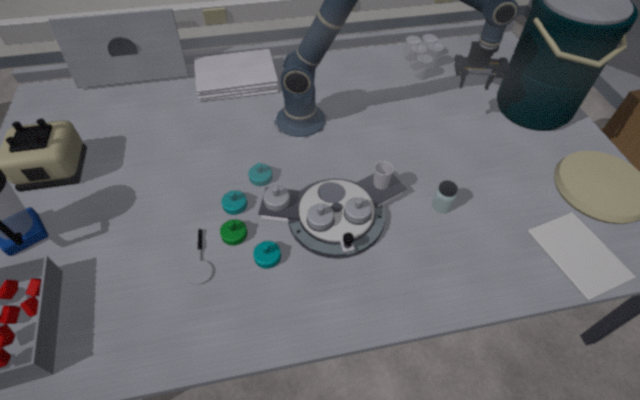

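View pics/side0.png

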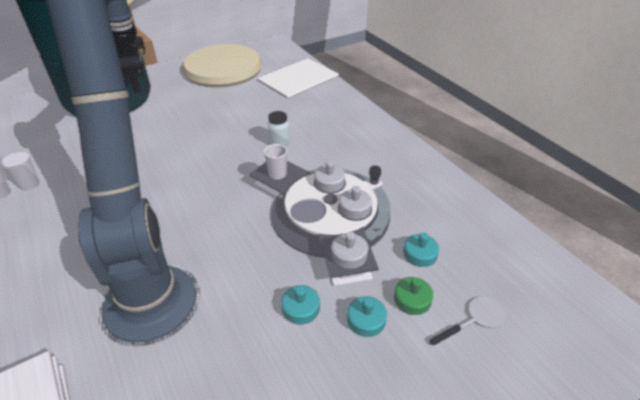

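Scene and side: wheel centre is near (336,210) / (331,203), the black pin knob near (348,240) / (375,174), and the loose steel pan near (277,198) / (350,248) on the right (-110°) shelf. The cup is on the left shelf, so the wheel has to turn to +1.222.

```bash
cat > h.py <<'E'
import numpy as np,cv2
from cell import r
from scipy.spatial.transform import Rotation as R
def load(n): 
    d=np.load(f"pics/{n}.npz");return d["pixels"],d["mtx"],d["extrinsics"]
def ray(K,E,uv):
    d=np.linalg.inv(K)@np.array([*uv,1.]);Rm=E[:3,:3];return -Rm.T@E[:3,3],Rm.T@d
def plane(K,E,uv,z):
    o,d=ray(K,E,uv);return o+d*(z-o[2])/d[2]
def tri(*v):
    A=0;b=0
    for K,E,uv in v:
        o,d=ray(K,E,uv);d/=np.linalg.norm(d);P=np.eye(3)-np.outer(d,d);A=A+P;b=b+P@o
    return np.linalg.solve(A,b)
def wrist(name):
    s=r.observe();c=r.capture("wrist")
    q=s["eef_rot"];T=np.eye(4);T[:3,:3]=R.from_quat([*q[1:],q[0]]).as_matrix();T[:3,3]=s["ee_pos"]
    E=np.linalg.inv(T@c["T_tool_cam"]);cv2.imwrite(f"pics/{name}.png",c["pixels"][:,:,::-1])
    np.savez(f"pics/{name}.npz",pixels=c["pixels"],mtx=c["mtx"],extrinsics=E);return c["pixels"],c["mtx"],E
def blobs(mask,amin=20):
    n,l,st,ce=cv2.connectedComponentsWithStats(mask.astype(np.uint8));return [(st[i].tolist(),ce[i].round(1).tolist()) for i in range(1,n) if st[i,4]>=amin]
def proj(K,E,p):
    q=E[:3,:3]@np.asarray(p)+E[:3,3];return (K@q)[:2]/q[2]
E
python3 - <<'E'
from h import *
S=load("scene0");D=load("side0")
for n,(p,K,E),(u0,v0,u1,v1) in(("scene",S,(280,160,400,260)),("side",D,(240,130,400,290))):
    sub=p[v0:v1,u0:u1].astype(int)
    w=(sub.min(2)>190);k=(sub.max(2)<50)
    print(n,"white",[(b[0],(b[1][0]+u0,b[1][1]+v0)) for b in blobs(w,60)],"black",[(b[0],(b[1][0]+u0,b[1][1]+v0)) for b in blobs(k,15)])
print("knob",tri((*S[1:],(348,239)),(*D[1:],(375.5,173))))
print("pan",tri((*S[1:],(277,187)),(*D[1:],(350,239))))
print("wheel c",plane(*S[1:],(336,210),.049),plane(*D[1:],(331,203),.049))
E
```

```text
scene white [] black [([64, 74, 12, 12, 97], (348.3, 239.3))]
side white [([24, 14, 14, 14, 71], (270.4, 150.0)), ([55, 43, 88, 61, 1437], (344.0, 210.4)), ([45, 48, 40, 36, 606], (301.3, 193.1)), ([93, 143, 40, 12, 251], (352.7, 278.9))] black []
knob [0.68550564 0.0420896  0.08414509]
pan [ 0.4597341  -0.15550021  0.11603084]
wheel c [0.54060784 0.03722688 0.049     ] [0.52735694 0.03012789 0.049     ]
```

```bash
python3 -m inch '[[0.6,-0.75,0,0,0,-0.73,-1],[0.6,-0.75,0,0,0,-0.73,-1],[0.6,-0.75,0,0,0,-0.73,-1],[0.6,-0.75,0,0,0,-0.73,-1],[0.6,-0.75,0,0,0,-0.73,-1],[0.6,-0.75,0,0,0,-0.73,-1],[0.6,-0.75,0,0,0,-0.73,-1],[0.6,-0.75,0,0,0,-0.73,-1],[0.6,-0.75,0,0,0,-0.73,-1],[0.6,-0.75,0,0,0,-0.73,-1]]' 40 
python3 -m inch '[[0.6,-0.75,0,0,0,-0.73,-1],[0.6,-0.75,0,0,0,-0.73,-1],[0.6,-0.75,0,0,0,-0.73,-1],[0.6,-0.75,0,0,0,-0.73,-1],[0.6,-0.75,0,0,0,-0.73,-1],[0.6,-0.75,0,0,0,-0.73,-1],[0,0,0,0,0,0,-1],[0,0,0,0,0,0,-1],[0,0,0,0,0,0,-1],[0,0,0,0,0,0,-1]]' 40
python3 - <<'E'
from h import *
wrist("w1")
E
```

```text
time: 1.1
ee_pos: [0.4948, 0.2697, 0.2414]
eef_rot: [-0.0, 0.505, 0.863, -0.0]
contact_force: [0.2, 1.3, 0.9]
width: 0.0874
finger_force: 0.0
time: 2.1
ee_pos: [0.6734, 0.0487, 0.2414]
eef_rot: [-0.001, 0.686, 0.728, 0.0]
contact_force: [0.1, 0.1, 0.4]
width: 0.0867
finger_force: 0.0
```

View pics/w1.png

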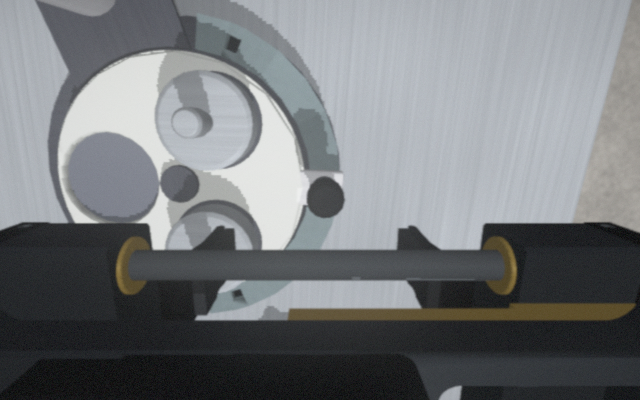

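Wrist view: black knob top at (325,197), +70° hole at (233,44), -70° hole at (237,295), grey empty pocket at (112,177).

Run:
```python
from h import *
p,K,E=load("w1")
k=p[170:220,300:350].max(2)<75
print([(b[0],b[1]) for b in blobs(k,60)])
kn=plane(K,E,(325,197),.098);h1=plane(K,E,(233,44),.03);h2=plane(K,E,(237,295),.03);pk=plane(K,E,(112,177),.041)
print(kn,h1,h2,pk)
m=(h1+h2)[:2]/2;v=(h1-h2)[:2];L=np.linalg.norm(v);n=np.array([v[1],-v[0]])/L
print("L",L,"exp",2*.152*np.sin(np.radians(70)),"axis",m-n*.152*np.cos(np.radians(70)),"yaw",np.degrees(np.arctan2(n[1],n[0])))
d=kn-pk;print("knob-pocket",np.linalg.norm(d[:2]),np.degrees(np.arctan2(d[1],d[0])),"axis2",(pk+d*75/227)[:2])
```

```text
[([9, 8, 34, 39, 596], [26.6, 25.4])]
[0.6815667  0.04544365 0.098     ] [0.58108493 0.18236156 0.03      ] [ 0.58472074 -0.10149226  0.03      ] [0.45253234 0.04004619 0.041     ]
L 0.28387710595830595 exp 0.2856665567189161 axis [0.53092003 0.03976881] yaw 0.7338474080220326
knob-pocket 0.22909794770489667 1.3499929145310892 axis2 [0.52820449 0.04182949]
```

```bash
python3 -m inch '[[0.09,-0.05,-0.4,0,0,-0.2,-1],[0.08,-0.05,-0.4,0,0,-0.2,-1],[0,0,-0.4,0,0,0,-1],[0,0,-0.4,0,0,0,-1],[0,0,-0.4,0,0,0,-1],[0,0,-0.4,0,0,0,-1],[0,0,-0.4,0,0,0,-1],[0,0,-0.32,0,0,0,-1],[0,0,0,0,0,0,-1],[0,0,0,0,0,0,-1]]' 40
python3 -m inch '[[0,0,0,0,0,0,1],[0,0,0,0,0,0,1],[0,0,0,0,0,0,1],[0,0,0,0,0,0,1],[0,0,0,0,0,0,1],[0,0,0,0,0,0,1],[0,0,0,0,0,0,1],[0,0,0,0,0,0,1],[0,0,0,0,0,0,1],[0,0,0,0,0,0,1]]' 45
python3 - <<'E'
from h import *
wrist("w2")
E
```

```text
time: 3.15
ee_pos: [0.6828, 0.0419, 0.0859]
eef_rot: [0.0, 0.702, 0.712, 0.0]
contact_force: [0.2, 0.1, 1.2]
width: 0.087
finger_force: 0.0
time: 4.15
ee_pos: [0.6825, 0.0415, 0.0856]
eef_rot: [-0.0, 0.702, 0.712, -0.0]
contact_force: [-0.6, -0.0, 0.4]
width: 0.0344
finger_force: 45.0
```

View pics/w2.png

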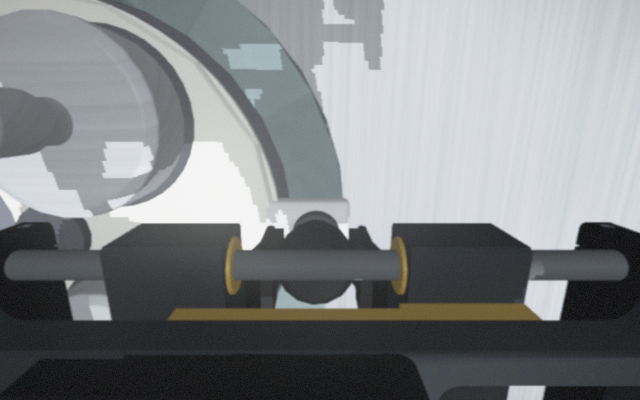

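The knob at (318,260) sits centred between the jaws. Lifting.

```bash
python3 -m inch '[[0,0,0.1,0,0,0,1],[0,0,0.1,0,0,0,1],[0,0,0.1,0,0,0,1],[0,0,0,0,0,0,1],[0,0,0,0,0,0,1],[0,0,0,0,0,0,1],[0,0,0,0,0,0,1],[0,0,0,0,0,0,1],[0,0,0,0,0,0,1],[0,0,0,0,0,0,1]]' 45
```

```text
time: 5.2
ee_pos: [0.6824, 0.0415, 0.1004]
eef_rot: [-0.0, 0.702, 0.712, -0.0]
contact_force: [3.1, -0.1, -11.6]
width: 0.0336
finger_force: 45.0
```

```bash
python3 -m inch '[[-0.008,0.186,0,0,0,0.583,1],[-0.019,0.185,0,0,0,0.583,1],[-0.031,0.184,0,0,0,0.583,1],[-0.042,0.181,0,0,0,0.583,1],[-0.053,0.179,0,0,0,0.583,1],[-0.064,0.175,0,0,0,0.583,1],[-0.074,0.171,0,0,0,0.583,1],[-0.085,0.166,0,0,0,0.583,1],[-0.095,0.160,0,0,0,0.583,1],[-0.104,0.154,0,0,0,0.583,1]]' 45
python3 - <<'E'
from h import *
c=r.capture("side");cv2.imwrite("pics/s1.png",cv2.resize(c["pixels"][130:300,220:440,::-1],None,fx=3,fy=3))
E
```

```text
time: 6.2
ee_pos: [0.6537, 0.1284, 0.1005]
eef_rot: [0.0, 0.455, 0.891, -0.0]
contact_force: [3.1, -0.2, -11.0]
width: 0.0345
finger_force: 45.0
```

View pics/s1.png

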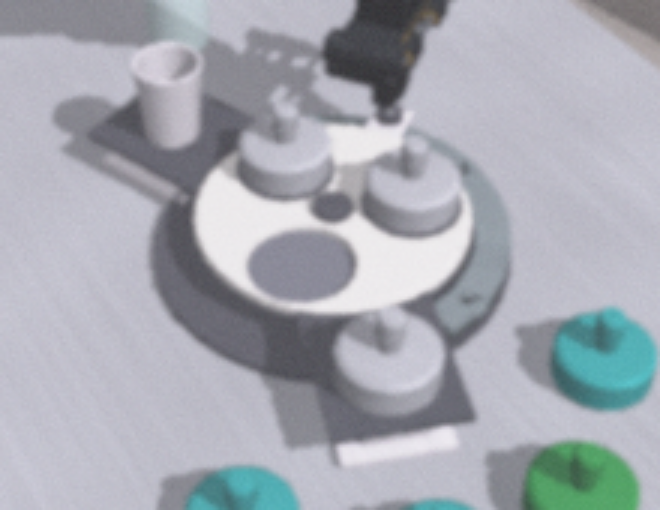

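The wheel turns with the pin; the empty pocket is moving towards the loose pan's shelf. Continuing.

```bash
python3 -m inch '[[-0.113,0.148,0,0,0,0.583,1],[-0.122,0.141,0,0,0,0.583,1],[-0.131,0.133,0,0,0,0.583,1],[-0.138,0.125,0,0,0,0.583,1],[-0.146,0.116,0,0,0,0.583,1],[-0.153,0.107,0,0,0,0.583,1],[-0.159,0.097,0,0,0,0.583,1],[-0.164,0.087,0,0,0,0.583,1],[-0.169,0.077,0,0,0,0.583,1],[-0.174,0.067,0,0,0,0.583,1]]' 45
python3 -m inch '[[0,0,0,0,0,0,1],[0,0,0,0,0,0,1],[0,0,0,0,0,0,1],[0,0,0,0,0,0,1],[0,0,-0.1,0,0,0,1],[0,0,-0.1,0,0,0,1],[0,0,-0.1,0,0,0,1],[0,0,0,0,0,0,1],[0,0,0,0,0,0,1],[0,0,0,0,0,0,1]]' 45
```

```text
time: 7.25
ee_pos: [0.5804, 0.183, 0.1007]
eef_rot: [0.0, 0.167, 0.986, -0.0]
contact_force: [1.8, 0.4, -11.7]
width: 0.0343
finger_force: 45.0
time: 8.25
ee_pos: [0.5808, 0.1829, 0.0857]
eef_rot: [0.0, 0.167, 0.986, -0.0]
contact_force: [0.8, -2.3, -7.9]
width: 0.0345
finger_force: 45.0
```

```bash
python3 -m inch '[[0,0,0,0,0,0,-1],[0,0,0,0,0,0,-1],[0,0,0,0,0,0,-1],[0,0,0,0,0,0,-1],[0,0,0,0,0,0,-1],[0,0,0.5,0,0,0,-1],[0,0,0.7,0,0,0,-1],[0,0,0.7,0,0,0,-1],[0,0,0.7,0,0,0,-1],[0,0,0.5,0,0,0,-1]]' 45
python3 - <<'E'
from h import *
wrist("w3")
E
```

```text
time: 9.25
ee_pos: [0.5811, 0.1838, 0.2435]
eef_rot: [0.001, 0.167, 0.986, 0.001]
contact_force: [0.1, 0.4, -1.0]
width: 0.0868
finger_force: 0.0
```

View pics/w3.png

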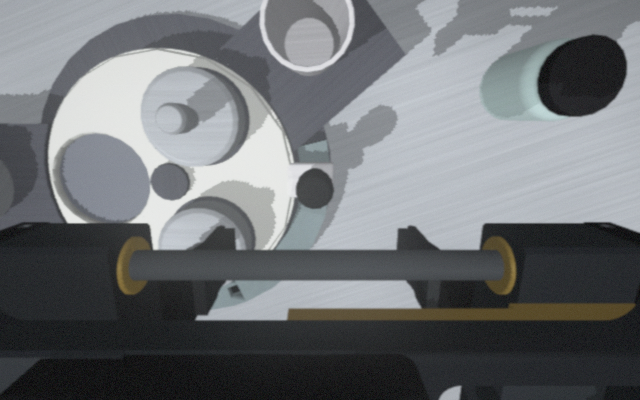

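The pin sits over the +70° hole: its knob is at (314,188) and the hole is hidden beneath it. The pocket at (105,177) faces the shelf, where the edge of the pan shows at (10,180). Moving to look at the pan.

```bash
python3 -m inch '[[-0.2,-0.55,0,0,0,-1,-1],[-0.2,-0.55,0,0,0,-1,-1],[-0.2,-0.55,0,0,0,-1,-1],[-0.2,-0.55,0,0,0,-1,-1],[-0.2,-0.55,0,0,0,-1,-1],[-0.2,-0.55,0,0,0,-1,-1],[-0.2,-0.55,0,0,0,-1,-1],[-0.2,-0.55,0,0,0,-1,-1],[-0.2,-0.55,0,0,0,-1,-1],[-0.2,-0.55,0,0,0,-1,-1]]' 8
python3 -m inch '[[-0.2,-0.55,0,0,0,-1,-1],[-0.2,-0.55,0,0,0,-1,-1],[-0.2,-0.55,0,0,0,-1,-1],[-0.2,-0.55,0,0,0,-1,-1],[-0.14,-0.55,0,0,0,-1,-1],[0,0,0,0,0,0,-1],[0,0,0,0,0,0,-1],[0,0,0,0,0,0,-1],[0,0,0,0,0,0,-1],[0,0,0,0,0,0,-1]]' 8
python3 - <<'E'
from h import *
wrist("w4")
p,K,E=load("w3")
kn=plane(K,E,(314,188),.101);kl=plane(K,E,(314,188),.111);pk=plane(K,E,(105,177),.041);print("knob home",kn,"raised",kl,"pocket",pk,"exp knob",.53+.152*np.cos(np.radians(71)),.0405+.152*np.sin(np.radians(71)))
E
```

```text
time: 10.3
ee_pos: [0.4799, -0.0925, 0.2407]
eef_rot: [0.0, 0.639, 0.769, 0.0]
contact_force: [1.5, -0.1, -0.0]
width: 0.0867
finger_force: 0.0
time: 11.3
ee_pos: [0.4338, -0.2282, 0.2405]
eef_rot: [-0.0, 0.815, 0.58, 0.0]
contact_force: [-0.8, -0.5, 0.8]
width: 0.0871
finger_force: 0.0
knob home [0.57663518 0.18433368 0.101     ] raised [0.57454714 0.18510688 0.111     ] pocket [ 0.50269481 -0.03056312  0.041     ] exp knob 0.5794863594774878 0.18421882349109614
```

View pics/w4.png

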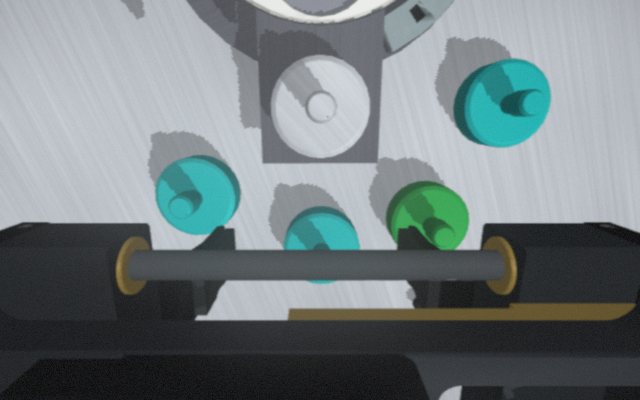

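The pan's lid knob is at (321,106), lid circle centred at (320,106), and the shelf's outer end at v≈162. The turquoise and green decoys are nearby and lower, on the counter.

Run:
```python
from h import *
p,K,E=load("w4")
g=cv2.medianBlur(cv2.cvtColor(p,cv2.COLOR_RGB2GRAY),3)
c=cv2.HoughCircles(g[50:165,260:385],cv2.HOUGH_GRADIENT,1,60,param1=80,param2=15,minRadius=10,maxRadius=20);print(c+[260,50,0] if c is not None else 0)
pan=plane(K,E,(321,106),.126);lid=plane(K,E,(320,106),.087);print(pan,lid)
s1=plane(K,E,(263,162),.05);s2=plane(K,E,(378,162),.05);n=np.array([-(s2-s1)[1],(s2-s1)[0]]);n/=np.linalg.norm(n);mid=(s1+s2)[:2]/2
print("shelf end",mid,"dir",np.degrees(np.arctan2(n[1],n[0])),"axis est",mid+n*.264,"pocket from it",mid+n*(.264-.075))
a=np.radians(1-109-1);print("pocket",.53+.075*np.cos(np.radians(-109)),.0405+.075*np.sin(np.radians(-109)))
```

```text
[[[322.5 106.5  14.5]]]
[ 0.46168194 -0.15817279  0.126     ] [ 0.46178948 -0.15697232  0.087     ]
shelf end [ 0.44491257 -0.20910476] dir 70.86343434673196 axis est [0.53145728 0.04030657] pocket from it [ 0.50687072 -0.03054892]
pocket 0.5055823884157132 -0.030413893169948754
```

```bash
python3 -m inch '[[0.19,0.47,0,0,0,0,-1],[0.19,0.47,0,0,0,0,-1],[0.19,0.46,-0.3,0,0,0,-1],[0,0,-0.5,0,0,0,-1],[0,0,-0.5,0,0,0,-1],[0,0,-0.5,0,0,0,-1],[0,0,-0.5,0,0,0,-1],[0,0,-0.2,0,0,0,-1],[0,0,-0.08,0,0,0,-1],[0,0,0,0,0,0,-1]]' 12
python3 -m inch '[[0,0,0,0,0,0,1],[0,0,0,0,0,0,1],[0,0,0,0,0,0,1],[0,0,0,0,0,0,1],[0,0,0,0,0,0,1],[0,0,0,0,0,0,1],[0,0,0,0,0,0,1],[0,0,0,0,0,0,1],[0,0,0,0,0,0,1],[0,0,0,0,0,0,1]]' 12
```

```text
time: 12.35
ee_pos: [0.4622, -0.1591, 0.1118]
eef_rot: [0.0, 0.815, 0.579, 0.0]
contact_force: [0.2, -0.6, -0.3]
width: 0.0873
finger_force: 0.0
time: 13.35
ee_pos: [0.4618, -0.159, 0.1115]
eef_rot: [-0.0, 0.815, 0.579, -0.0]
contact_force: [-1.3, 0.6, 0.2]
width: 0.0243
finger_force: 12.0
```

```bash
python3 -m inch '[[0,0,-0.01,0,0,0,1],[0.041,0.12,0,0,0,0,1],[0.041,0.12,0,0,0,0,1],[0.041,0.12,0,0,0,0,1],[0.041,0.12,0,0,0,0,1],[0.041,0.12,0,0,0,0,1],[0.041,0.12,0,0,0,0,1],[0.041,0.12,0,0,0,0,1],[0.041,0.12,0,0,0,0,1],[0.041,0.12,0,0,0,0,1]]' 12
```

```text
time: 14.35
ee_pos: [0.4809, -0.1065, 0.1123]
eef_rot: [0.001, 0.816, 0.579, -0.0]
contact_force: [-3.9, -5.4, 14.4]
width: 0.0243
finger_force: 12.0
```

```bash
python3 -m inch '[[0,0,0.012,0,0,0,1],[0.041,0.12,0,0,0,0,1],[0.041,0.12,0,0,0,0,1],[0.041,0.12,0,0,0,0,1],[0.041,0.12,0,0,0,0,1],[0.041,0.12,0,0,0,0,1],[0,0,0,0,0,0,1],[0,0,0,0,0,0,1],[0,0,0,0,0,0,1],[0,0,0,0,0,0,1]]' 12
python3 - <<'E'
from h import *
wrist("w5")
c=r.capture("side");cv2.imwrite("pics/s2.png",cv2.resize(c["pixels"][130:300,220:440,::-1],None,fx=3,fy=3))
E
```

```text
time: 15.35
ee_pos: [0.4905, -0.0754, 0.1117]
eef_rot: [0.0, 0.816, 0.579, -0.0]
contact_force: [-0.6, -0.3, -2.8]
width: 0.0242
finger_force: 12.0
```

View pics/s2.png

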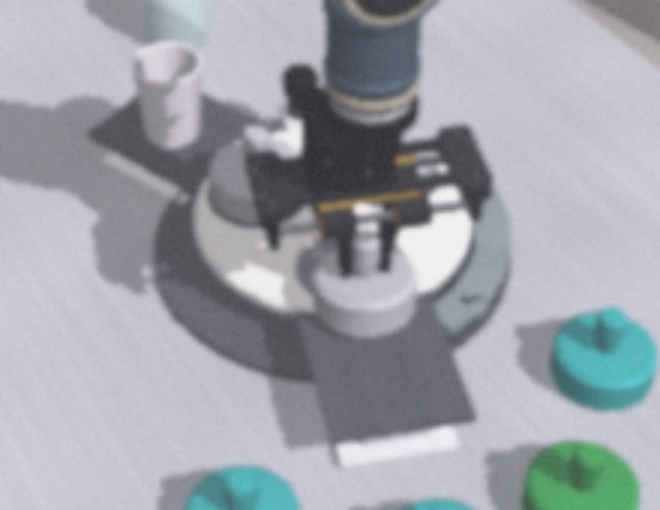

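The pan is upright and half across the shelf edge, its lid at about (365,275) in the crop; the pocket is hidden under it. The tool is carrying 2.8 N, so I'll lower slightly to keep metal contact.

```bash
python3 -m inch '[[0,0,-0.006,0,0,0,1],[0,0,0,0,0,0,1],[0,0,0,0,0,0,1],[0.02,0.06,0,0,0,0,1],[0.02,0.06,0,0,0,0,1],[0.02,0.06,0,0,0,0,1],[0.02,0.06,0,0,0,0,1],[0.02,0.06,0,0,0,0,1],[0,0,0,0,0,0,1],[0,0,0,0,0,0,1]]' 12
```

```text
time: 16.45
ee_pos: [0.4956, -0.06, 0.1114]
eef_rot: [0.0, 0.815, 0.579, -0.0]
contact_force: [-0.4, -0.1, -3.8]
width: 0.0244
finger_force: 12.0
```

```bash
python3 -m inch '[[0,0,-0.008,0,0,0,1],[0,0,0,0,0,0,1],[0,0,0,0,0,0,1],[0,0,0,0,0,0,1],[0,0,0,0,0,0,1],[0,0,0,0,0,0,1],[0,0,0,0,0,0,1],[0,0,0,0,0,0,1],[0,0,0,0,0,0,1],[0,0,0,0,0,0,1]]' 12
```

```text
time: 17.45
ee_pos: [0.4956, -0.0601, 0.111]
eef_rot: [0.0, 0.815, 0.579, 0.0]
contact_force: [-0.2, 0.5, -3.2]
width: 0.0244
finger_force: 12.0
```

```bash
python3 -m inch '[[0,0,-0.01,0,0,0,1],[0,0,0,0,0,0,1],[0,0,0,0,0,0,1],[0,0,0,0,0,0,1],[0,0,0,0,0,0,1],[0,0,0,0,0,0,1],[0,0,0,0,0,0,1],[0,0,0,0,0,0,1],[0,0,0,0,0,0,1],[0,0,0,0,0,0,1]]' 12
```

```text
time: 18.45
ee_pos: [0.4957, -0.06, 0.1105]
eef_rot: [0.0, 0.815, 0.579, 0.0]
contact_force: [0.5, -0.3, -4.1]
width: 0.0242
finger_force: 12.0
```

```bash
python3 -m inch '[[0,0,-0.01,0,0,0,1],[0,0,0,0,0,0,1],[0,0,0,0,0,0,1],[0,0,-0.01,0,0,0,1],[0,0,0,0,0,0,1],[0,0,0,0,0,0,1],[0,0,0,0,0,0,1],[0,0,0,0,0,0,1],[0,0,0,0,0,0,1],[0,0,0,0,0,0,1]]' 12
python3 - <<'E'
from h import *
print(r.observe()["contact_force"],r.observe()["torque"])
c=r.capture("side");cv2.imwrite("pics/s3.png",cv2.resize(c["pixels"][180:260,290:400,::-1],None,fx=7,fy=7,interpolation=cv2.INTER_CUBIC))
E
```

```text
time: 19.45
ee_pos: [0.4957, -0.06, 0.1095]
eef_rot: [0.0, 0.815, 0.579, 0.0]
contact_force: [0.3, -0.3, -4.2]
width: 0.0243
finger_force: 12.0
[ 0.28167134 -0.34976077 -4.21102563] [-0.05612347  0.14350089  0.00571511]
```

View pics/s3.png

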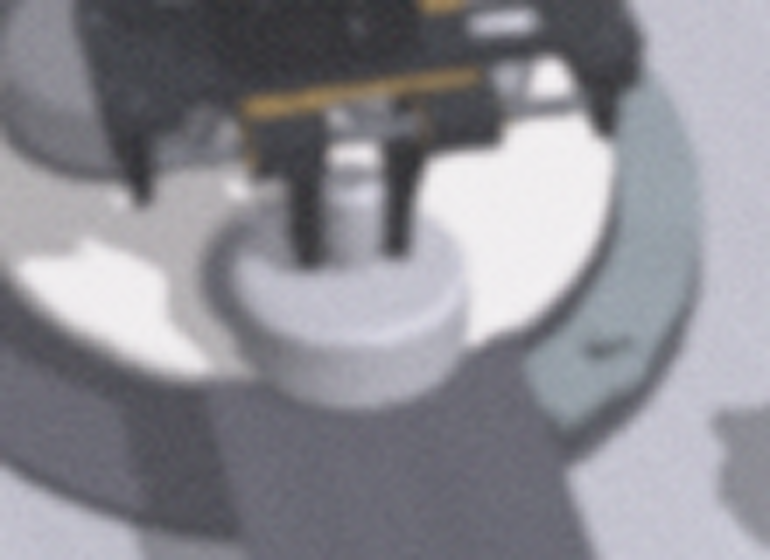

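The pan is still gripped, its rear over the shelf edge and its front over the pocket. Now 31 mm short of the pocket centre, so I'll continue gently.

```bash
python3 -m inch '[[0.02,0.06,0,0,0,0,1],[0.02,0.06,0,0,0,0,1],[0.02,0.06,0,0,0,0,1],[0.02,0.06,0,0,0,0,1],[0.02,0.06,0,0,0,0,1],[0.02,0.06,0,0,0,0,1],[0.02,0.06,0,0,0,0,1],[0,0,0,0,0,0,1],[0,0,0,0,0,0,1],[0,0,0,0,0,0,1]]' 10
```

```text
time: 20.5
ee_pos: [0.5026, -0.0392, 0.1095]
eef_rot: [0.0, 0.815, 0.579, -0.0]
contact_force: [-0.7, -0.1, -4.0]
width: 0.0242
finger_force: 10.0
```

```bash
python3 -m inch '[[0.02,0.06,0,0,0,0,1],[0.02,0.06,0,0,0,0,1],[0.02,0.06,0,0,0,0,1],[0,0,-0.02,0,0,0,1],[0,0,-0.02,0,0,0,1],[0,0,-0.02,0,0,0,1],[0,0,-0.02,0,0,0,1],[0,0,0,0,0,0,1],[0,0,0,0,0,0,1],[0,0,0,0,0,0,1]]' 10
```

```text
time: 21.5
ee_pos: [0.5057, -0.0301, 0.1055]
eef_rot: [0.0, 0.815, 0.579, 0.0]
contact_force: [0.1, 0.1, -3.1]
width: 0.0244
finger_force: 10.0
```

```bash
python3 -m inch '[[0,0,-0.01,0,0,0,1],[0,0,-0.01,0,0,0,1],[0,0,-0.01,0,0,0,1],[0,0,-0.01,0,0,0,1],[0,0,-0.01,0,0,0,1],[0,0,0,0,0,0,1],[0,0,0,0,0,0,1],[0,0,0,0,0,0,1],[0,0,0,0,0,0,1],[0,0,0,0,0,0,1]]' 10
```

```text
time: 22.5
ee_pos: [0.5058, -0.0304, 0.1032]
eef_rot: [0.0, 0.815, 0.579, 0.0]
contact_force: [-2.1, -2.9, 2.2]
width: 0.0247
finger_force: 10.0
```

```bash
python3 -m inch '[[0,0,0,0,0,0,0.2],[0,0,0,0,0,0,0.2],[0,0,0,0,0,0,0.2],[0,0,0,0,0,0,-1],[0,0,0,0,0,0,-1],[0,0,0,0,0,0,-1],[0,0,0,0,0,0,-1],[0,0,0,0,0,0,-1],[0,0,0,0,0,0,-1],[0,0,0.1,0,0,0,-1]]' 10
python3 -m inch '[[0,0,0.5,0,0,0,-1],[0,0,0.6,0,0,0,-1],[0,0,0.8,0,0,0,-1],[0,0,0.8,0,0,0,-1],[-0.3,-0.7,0.2,0,0,0,-1],[-0.4,-1,0,0,0,0,-1],[-0.3,-0.8,0,0,0,0,-1],[0,0,0,0,0,0,-1],[0,0,0,0,0,0,-1],[0,0,0,0,0,0,-1]]' 10
python3 - <<'E'
from h import *
wrist("w6")
E
```

```text
time: 23.5
ee_pos: [0.5051, -0.03, 0.1077]
eef_rot: [-0.0, 0.815, 0.579, -0.001]
contact_force: [0.0, -0.4, -0.2]
width: 0.0824
finger_force: 0.0
time: 24.5
ee_pos: [0.4575, -0.1503, 0.253]
eef_rot: [-0.0, 0.815, 0.58, 0.0]
contact_force: [-0.2, 0.1, -0.2]
width: 0.0872
finger_force: 0.0
```

View pics/w6.png

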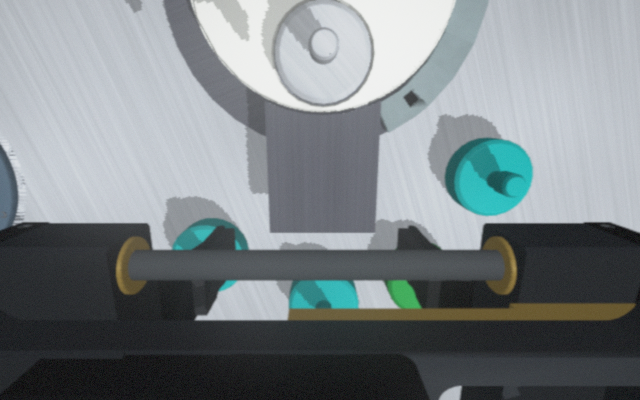

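The pan sits inside the wheel's rim: lid circle centred at about (323,52), lid-knob top at (324,44), shelf empty. Now checking numerically that it is level and seated.

Run:
```python
from h import *
p,K,E=load("w6")
g=cv2.medianBlur(cv2.cvtColor(p,cv2.COLOR_RGB2GRAY),3)
for a,b in((10,20),(42,56)):
    c=cv2.HoughCircles(g[0:115,255:395],cv2.HOUGH_GRADIENT,1,60,param1=80,param2=12,minRadius=a,maxRadius=b);c=c[0]+[255,0,0] if c is not None else [];print(c[:2])
    for q in c[:1]: print(plane(K,E,q[:2],.117 if a==10 else .078))
s=load("w4");c=np.array([321,106])
# radial scale: lid radius expected at seated / unseated
C=-E[:3,:3].T@E[:3,3];ctr=np.array([.5055,-.0304])
for z in(.078,.087):
    pts=[proj(K,E,[ctr[0]+.045*np.cos(t),ctr[1]+.045*np.sin(t),z]) for t in np.radians(range(0,360,10))];print(z,cv2.fitEllipse(np.array(pts,np.float32)))
```

```text
[[324.5  44.5  15. ]]
[ 0.50384603 -0.03610552  0.117     ]
[[324.5         53.5         49.90000153]]
[ 0.50486472 -0.03624448  0.078     ]
0.078 ((323.10382080078125, 44.65447235107422), (99.05572509765625, 107.6017837524414), 1.9160162210464478)
0.087 ((323.32568359375, 42.382568359375), (102.10002899169922, 111.08203125), 1.9382085800170898)
```

Run:
```python
from h import *
p,K,E=load("w6")
g=cv2.cvtColor(p,cv2.COLOR_RGB2GRAY).astype(int)
print("shelf end col300-350 rows",g[222:240,300:350].mean(1).round().tolist())
print("column 323 rows 80-125",g[80:125,318:328].mean(1).round().tolist())
s1=plane(K,E,(270,232),.05);s2=plane(K,E,(376,232),.05);n=np.array([-(s2-s1)[1],(s2-s1)[0]]);n/=np.linalg.norm(n);mid=(s1+s2)[:2]/2
print(mid,np.degrees(np.arctan2(n[1],n[0])),"pocket",mid+n*.189,"with 71deg",mid+.189*np.array([np.cos(np.radians(71)),np.sin(np.radians(71))]))
for r_ in(.125,.131,.134): print(r_,proj(K,E,[.531+r_*np.cos(np.radians(-109)),.0405+r_*np.sin(np.radians(-109)),.049]))
```

```text
shelf end col300-350 rows [108.0, 108.0, 108.0, 107.0, 107.0, 108.0, 108.0, 108.0, 107.0, 110.0, 137.0, 187.0, 200.0, 201.0, 201.0, 200.0, 201.0, 200.0]
column 323 rows 80-125 [212.0, 212.0, 211.0, 211.0, 210.0, 211.0, 211.0, 210.0, 211.0, 210.0, 211.0, 210.0, 211.0, 211.0, 212.0, 212.0, 212.0, 211.0, 208.0, 206.0, 204.0, 204.0, 196.0, 167.0, 139.0, 139.0, 175.0, 216.0, 232.0, 231.0, 215.0, 179.0, 127.0, 100.0, 101.0, 112.0, 116.0, 116.0, 116.0, 115.0, 114.0, 116.0, 115.0, 114.0, 114.0]
[ 0.44499927 -0.20934451] 70.85281077972361 pocket [ 0.50699052 -0.03080017] with 71deg [ 0.50653165 -0.0306415 ]
0.125 [323.33905013 104.6787011 ]
0.131 [323.32101256 110.68971935]
0.134 [323.31205346 113.67533909]
```

The pan is about 4–6 mm off centre towards the shelf, at the edge of the pocket's slack. I'll turn the jaws along the slide direction and close lightly on the knob, to centre and seat the pan.

```bash
python3 -m inch '[[0.1,0.24,0,0,0,1,-1],[0.1,0.24,0,0,0,1,-1],[0.1,0.24,0,0,0,1,-1],[0.1,0.24,0,0,0,1,-1],[0.1,0.24,0,0,0,1,-1],[0.1,0.24,0,0,0,1,-1],[0.1,0.24,0,0,0,1,-1],[0.1,0.24,0,0,0,1,-1],[0.09,0.24,0,0,0,1,-1],[0.09,0.24,0,0,0,1,-1]]' 6
python3 -m inch '[[0,0,0,0,0,1,-1],[0,0,0,0,0,1,-1],[0,0,0,0,0,1,-1],[0,0,0,0,0,1,-1],[0,0,0,0,0,1,-1],[0,0,-0.4,0,0,0,-1],[0,0,-0.6,0,0,0,-1],[0,0,-0.6,0,0,0,-1],[0,0,-0.4,0,0,0,-1],[0,0,0,0,0,0,-1]]' 6
```

```text
time: 25.55
ee_pos: [0.5064, -0.0292, 0.2527]
eef_rot: [-0.0, 0.413, 0.911, -0.0]
contact_force: [0.5, -0.6, 0.2]
width: 0.087
finger_force: 0.0
time: 26.55
ee_pos: [0.5041, -0.0299, 0.1502]
eef_rot: [-0.003, 0.166, 0.986, -0.001]
contact_force: [-1.2, -0.7, 0.5]
width: 0.0874
finger_force: 0.0
```

```bash
python3 -m inch '[[0,0,-0.4,0,0,0,-1],[0,0,-0.3,0,0,0,-1],[0,0,-0.22,0,0,0,-1],[0,0,0,0,0,0,-1],[0,0,0,0,0,0,-1],[0,0,0,0,0,0,0],[0,0,0,0,0,0,0.2],[0,0,0,0,0,0,0.3],[0,0,0,0,0,0,0.4],[0,0,0,0,0,0,0.4]]' 10
python3 -m inch '[[0,0,0,0,0,0,0.4],[0,0,0,0,0,0,0.4],[0,0,0,0,0,0,0.4],[0,0,0,0,0,0,0.4],[0,0,0,0,0,0,0.4],[0,0,0,0,0,0,0.4],[0,0,0,0,0,0,0.4],[0,0,0,0,0,0,0.4],[0,0,0,0,0,0,0.4],[0,0,0,0,0,0,0.4]]' 10
```

```text
time: 27.55
ee_pos: [0.5061, -0.0315, 0.1071]
eef_rot: [0.0, 0.167, 0.986, 0.0]
contact_force: [0.4, 0.9, 0.7]
width: 0.0552
finger_force: 0.0
time: 28.55
ee_pos: [0.506, -0.0314, 0.1069]
eef_rot: [-0.0, 0.167, 0.986, 0.0]
contact_force: [-0.7, -1.8, -0.5]
width: 0.0262
finger_force: 1.0
```

```bash
python3 -m inch '[[0,0,0,0,0,0,0.2],[0,0,0,0,0,0,0],[0,0,0,0,0,0,-1],[0,0,0,0,0,0,-1],[0,0,0,0,0,0,-1],[0,0,0,0,0,0,-1],[0,0,0.4,0,0,0,-1],[0,0,0.6,0,0,0,-1],[0,0,0.8,0,0,0,-1],[0,0,0.8,0,0,0,-1]]' 10
python3 -m inch '[[-0.2,-0.5,0.3,0,0,-1,-1],[-0.2,-0.5,0,0,0,-1,-1],[-0.2,-0.5,0,0,0,-1,-1],[-0.2,-0.5,0,0,0,-1,-1],[-0.1,-0.3,0,0,0,-1,-1],[0,0,0,0,0,-1,-1],[0,0,0,0,0,-1,-1],[0,0,0,0,0,-1,-1],[0,0,0,0,0,-1,-1],[0,0,0,0,0,-1,-1]]' 10
python3 -m inch '[[0,0,0,0,0,-1,-1],[0,0,0,0,0,-1,-1],[0,0,0,0,0,-1,-1],[0,0,0,0,0,-1,-1],[0,0,0,0,0,-1,-1],[0,0,0,0,0,0,-1],[0,0,0,0,0,0,-1],[0,0,0,0,0,0,-1],[0,0,0,0,0,0,-1],[0,0,0,0,0,0,-1]]' 10
python3 - <<'E'
from h import *
p,K,E=wrist("w7")
g=cv2.medianBlur(cv2.cvtColor(p,cv2.COLOR_RGB2GRAY),3)
c0=proj(K,E,[.506,-.031,.078]);print(c0)
for z in(.078,.087):
    pts=[proj(K,E,[.506+.045*np.cos(t),-.031+.045*np.sin(t),z]) for t in np.radians(range(0,360,10))];print(z,cv2.fitEllipse(np.array(pts,np.float32)))
for a,b,z in((10,20,.117),(42,58,.078)):
    c=cv2.HoughCircles(g[0:150,255:395],cv2.HOUGH_GRADIENT,1,60,param1=80,param2=12,minRadius=a,maxRadius=b)
    q=c[0][0]+[255,0,0];print(q,plane(K,E,q[:2],z))
c=r.capture("side");K,E=c["mtx"],c["extrinsics"];q=c["pixels"]
k=[.5795,.1842,.086];u=proj(K,E,k).astype(int);m=q[u[1]-15:u[1]+16,u[0]-12:u[0]+13].max(2)<70
print("pin exp home/raised",proj(K,E,k),proj(K,E,[*k[:2],.096]),[(np.add(b[1],u-[12,15])) for b in blobs(m)])
s=load("side0");u=np.array([375,174]);m=s[0][u[1]-15:u[1]+16,u[0]-12:u[0]+13].max(2)<70
print("ref home start",proj(*s[1:],[.682,.0435,.086]),[(np.add(b[1],u-[12,15])) for b in blobs(m)])
E
```

```text
time: 29.55
ee_pos: [0.5056, -0.0315, 0.2381]
eef_rot: [-0.0, 0.167, 0.986, -0.0]
contact_force: [1.0, 0.8, 0.3]
width: 0.0862
finger_force: 0.0
time: 30.55
ee_pos: [0.4609, -0.1465, 0.2519]
eef_rot: [-0.0, 0.639, 0.769, 0.0]
contact_force: [0.2, -0.5, -0.2]
width: 0.087
finger_force: 0.0
time: 31.55
ee_pos: [0.4611, -0.1465, 0.252]
eef_rot: [0.0, 0.815, 0.579, 0.0]
contact_force: [0.7, -0.9, -0.2]
width: 0.0872
finger_force: 0.0
[321.29525079  52.42539906]
0.078 ((321.3027648925781, 50.392642974853516), (99.002685546875, 107.11268615722656), 1.5094751119613647)
0.087 ((321.469970703125, 48.304595947265625), (102.04328155517578, 110.56124114990234), 1.5280343294143677)
[322.5         44.5         13.80000019] [ 0.50593909 -0.03215721  0.117     ]
[320.5         52.5         50.79999924] [ 0.50529646 -0.03082116  0.078     ]
pin exp home/raised [318.9840916  158.18128651] [318.96517062 155.51922887] [array([323.5, 156.6])]
ref home start [373.95899008 172.37636905] [array([373.9, 174.4])]
```

Run:
```python
from h import *
V=[]
for n,w in(("side",(300,130,345,180)),("scene",None)):
    c=r.capture(n);K,E=c["mtx"],c["extrinsics"];q=c["pixels"]
    u=proj(K,E,[.5795,.1842,.09]).astype(int)
    s=load(n+"0")[0]
    m=q[u[1]-18:u[1]+19,u[0]-18:u[0]+19].max(2)
    print(n,u,[(b[0],np.add(b[1],u-18)) for b in blobs(m<60,10)])
    v=proj(K,E,[.682,.0435,.09]).astype(int);m=s[v[1]-18:v[1]+19,v[0]-18:v[0]+19].max(2)
    print(" ref",v,[(b[0],np.add(b[1],v-18)) for b in blobs(m<60,10)])
```

```text
side [318 157] [([25, 0, 12, 28, 199], array([331.2, 152.5]))]
 ref [374 171] []
scene [381 205] [([13, 14, 11, 14, 103], array([381. , 206.6]))]
 ref [348 237] [([14, 15, 19, 13, 115], array([349.1, 239.3]))]
```

```bash
python3 -c "
from cell import r
print(r.hand_in())"
```

```text
the job is handed in; nothing more can be done
None
```

The job is handed in: the wheel is turned to the +70° hole and the pin is home, judged by spring force. The pan measures centred and level in the pocket, the gripper is clear, and the cup, jar and skimmer were not touched. While sliding, the gripper may have carried the pan's weight where it overhung the pocket.

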